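Check plate under the reading bridge

TASK

Slide the flat check plate along the bench, under the reader's low bridge, until it rests fully home against the end stop, pushing it with the fingers only: it stays flat on the bench and is never picked up or tipped. Then press the read button on top of the bridge all the way down and let go, and come away with the plate still home and everything else on the bench left where it was.

Things in the scene. Friction and masses are not known exactly. Their poses are not given: they have to be found in the camera images.
- reader: Fixed reader, a white bridge 130 mm wide over a straight lane; the lane floor is the bare bench, z = 0. Origin: on the bench, where the plate's centre lies when fully home. +x: the way the plate goes in; y: across the lane. Beam at x = -15 to 45 mm, underside 17 mm up, top 45 mm up; legs at y = 45 to 65 mm on both sides.
- lane_mouth (a point): Point on the bench in the middle of the lane mouth, at x = -57, y = 0 mm of the reader. From here to x = -29 flared lead-ins narrow the lane from about 110 to 90 mm; then aluminium rails 12 mm high, inner faces at y = -45 and 45 mm, bound it as far as the end stop.
- end_stop (a point): Middle of the end stop's face at bench level, x = 64, y = 0 mm of the reader; the stop is a 12 mm high aluminium bar across the lane.
- check_plate: Loose flat aluminium check plate with eight round windows, 128 (its x) x 86 (its y) x 14 mm thick, about 0.18 kg. Origin: centre of its underside. Lies in front of the lane mouth, its x along the lane to within 0.35 rad. Fully home, its front edge touches the end stop and its last 49 mm stick out in front of the beam; either end may go in first.
- read_button_top (a point): Centre of the top of the round grey push button (26 mm across) that stands on the bridge at x = 15, y = -35 mm of the reader. Sprung: goes straight down 6 mm, about 4 N at the bottom, and comes up again by itself.
- read_button (a joint): Button travel in m: 0 up, 0.006 fully down.
- cup_white: Bystander: white specimen cup, 65 mm across, 64 mm high, standing beyond the reader at the right end of the bench; origin centre of its underside.
- lab_timer: Bystander: white bench timer lying flat, 64 x 64 x 18 mm; origin centre of its underside.
- forceps: Bystander: steel forceps lying flat, 16 x 130 x 9 mm, long along its y; origin centre of its underside.
- marker: Bystander: black marker lying flat, 16 x 133 x 18 mm, long along its y; origin centre of its underside.
- cup_yellow: Bystander: specimen cup with yellow lid, 65 mm across, 64 mm high; origin centre of its underside.
- scissors: Bystander: scissors lying flat, 87 x 199 x 9 mm, long along its y; origin centre of its underside.
- pipette: Bystander: white pipette lying flat, 38 x 246 x 27 mm, long along its y; origin centre of its underside.

How it is judged:
By the outcome, as a careful person would: the job done as asked, in the order asked, and still so for the second after the job is handed in, with the robot touching nothing.
It also fails if it takes over 72 s, if anything falls off the work surface, if the arm or the gripper's body presses on something with over 40 N, if the wrist force passes 120 N, or if a joint passes its speed limit or range.

ROBOT

A 6-joint arm with a two-finger parallel gripper is mounted at the origin on a cart in front of the work surface, level with it; the furniture and walls round the work are solid. World frame = base frame: x ahead of the robot, y to its left, z up, the work surface at z = 0. Lengths are in m, angles in degrees, forces in N, time in s.
With the tool pointing down it reaches from about 0.3 to 0.75 m from the base axis. Payload 8.5 kg.
Tool frame: the origin (TCP) lies at the very end of the fingers, on their centre line; the grasp point (between the pads) lies 19 mm behind it (env.grip_depth is the z of the grasp point in the tool frame, in m); z points along the fingers, y is the direction in which the jaws open and shut (so a half turn about z gives the same grasp; the last joint's range is limited). The gripper opens to 85 mm and grips with 20 to 120 N. Pads are 22 mm wide; open, the fingers measure 114 mm over their backs; the gripper's body (76 mm by 85 mm) begins 54 mm behind the grasp point. The pads swing forward as they close: fully open they stand 13 mm farther back than shut.
Start: joints at [52.695, 21.807, 74.336, -0, 83.858, -12.336], TCP at [0.232, 0.499, 0.231] pointing down, gripper open.
Joint ranges: [-178.18, 178.18], [-50.72, 133.34], [12.68, 142.11], [-81.47, 261.47], [9.98, 163.14], [-165.26, 165.26]. Speed limits (degrees/s): [136.94, 136.94, 180, 180, 180, 180].

INTERFACE

Orientations are given as a 3x3 rotation matrix whose columns are the frame's x, y, z axes.
In Python, from rig import env gives the robot as it stands.
- The arm moves only by the tool apply_moves, never from a script. Its argument "plan" is a list of rows, each an object of numbers: "tx", "ty", "tz": the shift along the world's x, y, z in mm; "rx", "ry", "rz": the turn, a rotation vector about the world's x, y, z in rad; "jaw": the opening, from -1 (shut) to 1 (fully open). A call has 1 to 12 rows; each row is the pose to reach, as a shift and turn from the pose measured when the call began; what a row does not reach only later rows make up. A row lasts 1/10 s, in which the tool goes at most 50 mm and 8.59 degrees, less where a joint would pass 70% of its speed; a pose out of reach is approached as far as the arm can. A call with a gripper value outside its range is refused whole. The fingers move at their own pace and stop on an object; "grip_force" is the grip in N (left out, the last holds). Time passes only in rows, so rows that repeat a pose let the fingers close. It gives the time, the measured TCP pose, the force and the opening at its end, in the units of the state.
- env.observe(): the state, without advancing time (a new reading comes with each control period).
- env.get_image(name): name is "scene" or "top" or "wrist"; returns a dict with "image" (480x640x3 uint8, red, green, blue), "intrinsics" (3x3 intrinsics, pixels), "world_from_camera" (4x4, takes a point from camera to world coordinates). Camera axes: x right, y up, looking along -z (the intrinsics and any distortion apply to the point x, -y, -z); pixel columns grow to the right and rows downward; lengths in m; the calibration is good to about 2 mm. A picture is of the moment at which its call begins. There is no depth.
- env.close_job(): hands the job in, once; it reports no verdict.
The state is a dict: "time_s": time; "q": joint angles; "qvel": joint speeds; "joint_efforts": joint torques, N m; "position": TCP position; "tool_rot": TCP orientation; "ft_force": force on the tool from outside, world axes, zero at the start; "wrist_torque": the same for the moment, N m; "grip_width": finger opening in m.
Only numpy, scipy, OpenCV 4.12 (cv2) and the standard library are available. Lean on these libraries where they do the work, as an engineer would, in place of code of your own. Each camera call takes 0.05 s, during which the arm holds its last target.

## Working session

There is one attempt and no reset: what is moved stays moved. The work goes in short steps, Python scripts to look and compute and a tool call to move; the robot and the scene stay as the last step left them, time stands still between calls to the robot, and variables do not carry over. Pictures are saved under pics/ and viewed, and the job is handed in when it is done.

Besides the shell and the picture viewer there is one more tool, called as name(argument=value, ...), one argument or row to a line, values as JSON. apply_moves: Moves the arm, as the interface text tells. Its arguments: {"type":"object","properties":{"plan":{"type":"array","items":{"type":"object","properties":{"tx":{"type":"number"},"ty":{"type":"number"},"tz":{"type":"number"},"rx":{"type":"number"},"ry":{"type":"number"},"rz":{"type":"number"},"jaw":{"type":"number"}}}},"grip_force":{"type":"number"}},"required":["plan"]}

```bash
mkdir -p pics; ls; python3 - <<'E'
from rig import env
import cv2
s=env.observe();print(s)
for n in("scene","top","wrist"):
    d=env.get_image(n);cv2.imwrite(f"pics/{n}0.png",d["image"][:,:,::-1]);print(n,d["intrinsics"],d["world_from_camera"].round(4), [k for k in d])
E
```

```text
pics
{'time_s': 0.0, 'q': array([ 5.26937042e+01,  2.18427349e+01,  7.43847263e+01,  1.72792888e-03,
        8.38573337e+01, -1.23345249e+01]), 'qvel': array([ 0.06111903,  0.03019905, -0.02857887,  0.00271336,  0.0943959 ,
        0.06296427]), 'joint_efforts': array([ 8.95215744e-04, -4.48473287e+01, -2.31269521e+01, -1.67216281e-04,
        4.88859179e-03,  4.53715614e-06]), 'position': array([0.23200197, 0.49835958, 0.23069558]), 'tool_rot': array([[-9.06514366e-01,  4.22173964e-01, -9.20812227e-04],
       [ 4.22174827e-01,  9.06513691e-01, -1.15898949e-03],
       [ 3.45433702e-04, -1.43938437e-03, -9.99998904e-01]]), 'ft_force': array([-0.83559127,  1.16349733,  0.24491612]), 'wrist_torque': array([ 0.00792405, -0.02240662, -0.02014519]), 'grip_width': 0.08549551369570088}
scene [[481.28547658   0.         312.31751197]
 [  0.         481.28547658 236.6351981 ]
 [  0.           0.           1.        ]] [[-0.627   0.4083 -0.6635 -0.1743]
 [-0.779  -0.3235  0.5371  0.788 ]
 [ 0.0046  0.8536  0.5209  0.6447]
 [ 0.      0.      0.      1.    ]] ['image', 'intrinsics', 'world_from_camera']
top [[517.87652676   0.         314.6243508 ]
 [  0.         517.87652676 233.12424869]
 [  0.           0.           1.        ]] [[-0.0179  0.9985 -0.0514  0.5082]
 [-0.9998 -0.0183 -0.0064  0.1919]
 [-0.0073  0.0513  0.9987  1.2223]
 [ 0.      0.      0.      1.    ]] ['image', 'intrinsics', 'world_from_camera']
wrist [[411.5096427    0.         317.99856949]
 [  0.         411.5096427  240.20566443]
 [  0.           0.           1.        ]] [[ 0.4222 -0.8666 -0.266   0.1631]
 [ 0.9065  0.403   0.126   0.5307]
 [-0.002  -0.2944  0.9557  0.3745]
 [ 0.      0.      0.      1.    ]] ['image', 'intrinsics', 'world_from_camera']
```

View pics/top0.png

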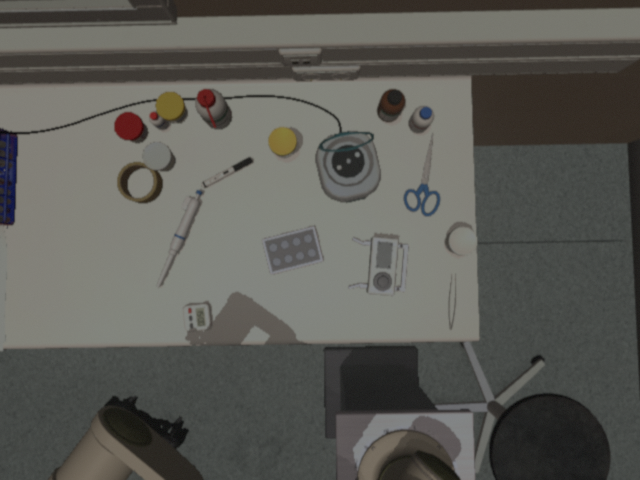

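View pics/scene0.png

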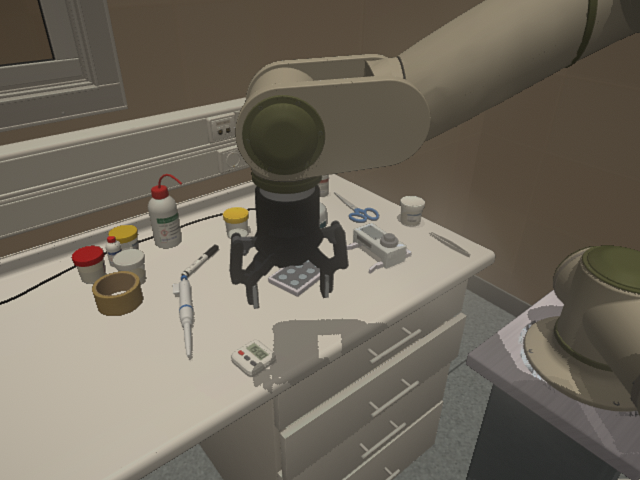

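View pics/wrist0.png

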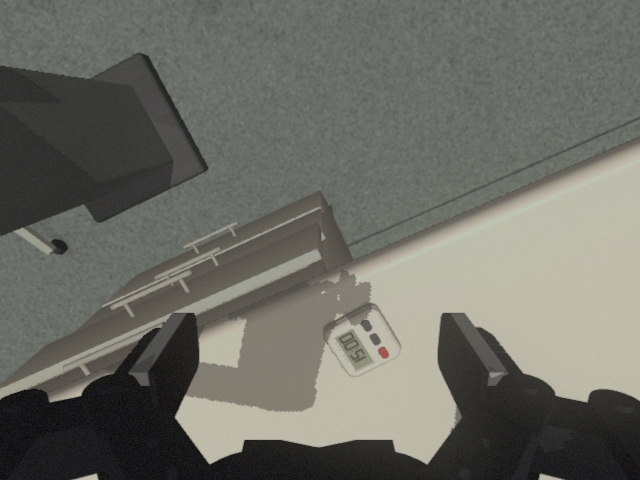

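Top view: the plate is near px (293,249), the reader near (385,264) with its mouth on the left, so the lane runs roughly along world −y. I'll enlarge that area.

```bash
python3 - <<'E'
import cv2
im=cv2.imread("pics/top0.png");c=im[215:310,250:420]
cv2.imwrite("pics/crop0.png",cv2.resize(c,None,fx=4.7,fy=4.7,interpolation=cv2.INTER_CUBIC))
im=cv2.imread("pics/scene0.png");c=im[210:310,250:420]
cv2.imwrite("pics/crop1.png",cv2.resize(c,None,fx=4.7,fy=4.7,interpolation=cv2.INTER_CUBIC))
E
```

```text
(no output)
```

View pics/crop0.png

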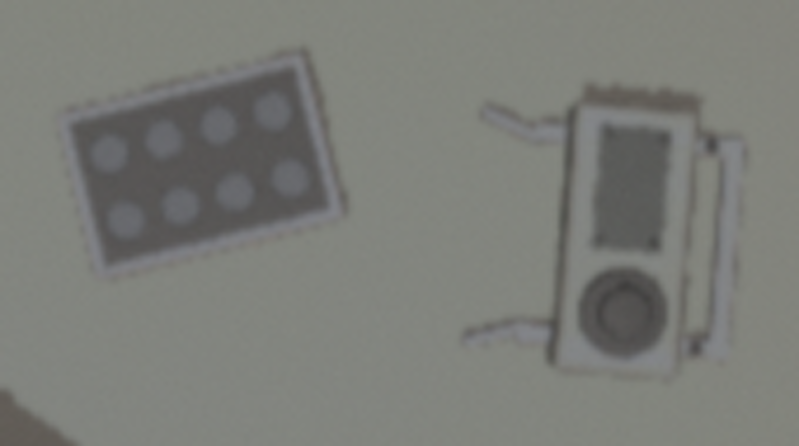

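View pics/crop1.png

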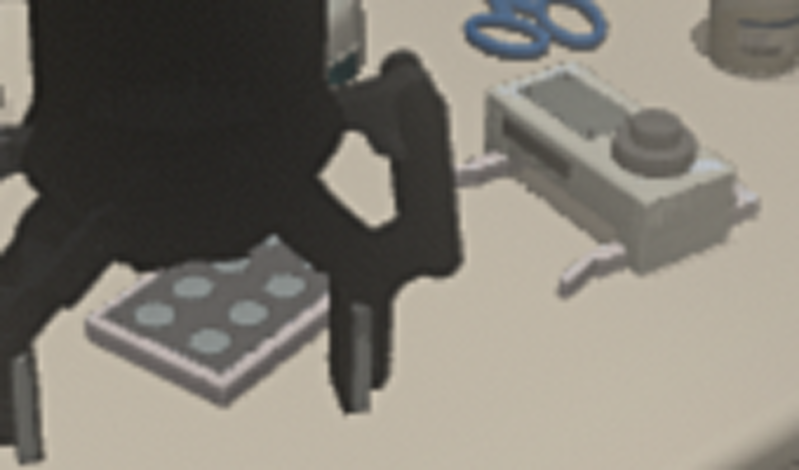

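```bash
cat > h.py <<'E'
import numpy as np,cv2
def ray(d,px,z):
    K=d["intrinsics"];T=d["world_from_camera"]
    px=np.atleast_2d(np.float64(px));n=np.c_[(px[:,0]-K[0,2])/K[0,0],-(px[:,1]-K[1,2])/K[1,1],-np.ones(len(px))]
    v=n@T[:3,:3].T;o=T[:3,3];return o+v*((z-o[2])/v[:,2])[:,None]
def proj(d,P):
    K=d["intrinsics"];T=d["world_from_camera"];p=(np.atleast_2d(P)-T[:3,3])@T[:3,:3]
    return np.c_[K[0,0]*p[:,0]/-p[:,2]+K[0,2],K[1,1]*-p[:,1]/-p[:,2]+K[1,2]]
def snap(env,n,name):
    d=env.get_image(n);cv2.imwrite(f"pics/{name}.png",d["image"][:,:,::-1]);np.savez(f"pics/{name}.npz",**d);return d
E
python3 - <<'E'
from rig import env
from h import *
d=env.get_image("top")
f=lambda l,z:ray(d,np.array(l)/4.7+[250,215]-.39,z)
P=f([(65,113),(303,55),(343,212),(103,272)],.014);print(P.round(4),P.mean(0))
e=P[1]-P[0]+P[2]-P[3];print("plate yaw",np.degrees(np.arctan2(e[1],e[0])),np.linalg.norm(e)/2)
B=f([(578,103),(697,108),(680,375),(555,365)],.045);print(B.round(4));e=B[0]-B[3]+B[1]-B[2];print("ydir",np.degrees(np.arctan2(e[1],e[0])),np.linalg.norm(e)/2)
print(B.mean(0),f([(624,310)],.06))
S=f([(745,140),(728,358)],.012);print("stop far",S)
M=f([(485,105),(465,338),(540,132),(520,332)],.012);print("mouth",M)
E
```

```text
[[0.5597 0.3194 0.014 ]
 [0.5864 0.2006 0.014 ]
 [0.5081 0.1822 0.014 ]
 [0.4805 0.3016 0.014 ]] [0.53369146 0.25094489 0.014     ]
plate yaw -77.17024546104766 0.12218414907367077
[[0.5587 0.0678 0.045 ]
 [0.5552 0.0103 0.045 ]
 [0.4269 0.0219 0.045 ]
 [0.4328 0.0818 0.045 ]]
ydir -5.742654484191874 0.1277758763088106
[0.49340477 0.04544161 0.045     ] [[0.45917004 0.04982691 0.06      ]]
stop far [[ 0.54021753 -0.01814964  0.012     ]
 [ 0.43259115 -0.00682524  0.012     ]]
mouth [[0.5599706  0.11052851 0.012     ]
 [0.44472097 0.12292977 0.012     ]
 [0.54604071 0.08349849 0.012     ]
 [0.44720103 0.09565611 0.012     ]]
```

apply_moves(
  plan=[
    {"tx": 40, "ty": -28, "rz": -0.12, "jaw": -1},
    {"tx": 80, "ty": -56, "rz": -0.26, "jaw": -1},
    {"tx": 120, "ty": -83, "rz": -0.4, "jaw": -1},
    {"tx": 160, "ty": -110, "rz": -0.54, "jaw": -1},
    {"tx": 200, "ty": -138, "rz": -0.68, "jaw": -1},
    {"tx": 240, "ty": -165, "rz": -0.82, "jaw": -1},
    {"tx": 280, "ty": -193, "rz": -0.96, "jaw": -1},
    {"tx": 288, "ty": -198, "rz": -1.1, "jaw": -1},
    {"tx": 288, "ty": -198, "rz": -1.239, "jaw": -1},
    {"tx": 288, "ty": -198, "rz": -1.239, "jaw": -1},
    {"tx": 288, "ty": -198, "rz": -1.239, "jaw": -1},
  ],
  grip_force=30,
)

```text
validation failed for argument at $.pl...
```

```bash
python3 - <<'E'
from rig import env
from h import *
for n in("wrist","scene"): snap(env,n,n+"1")
s=env.observe();print(s["time_s"],s["position"],s["tool_rot"].round(3),s["grip_width"],s["ft_force"])
E
```

```text
0.3 [0.23210781 0.49851413 0.23111574] [[-0.907  0.422 -0.   ]
 [ 0.422  0.907 -0.   ]
 [ 0.    -0.    -1.   ]] 0.08564849309005047 [-0.33103085  0.04584041  0.00080747]
```

View pics/wrist1.png

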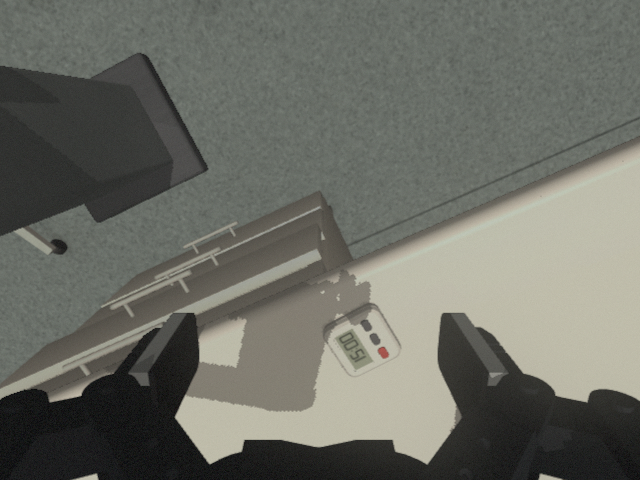

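View pics/scene1.png

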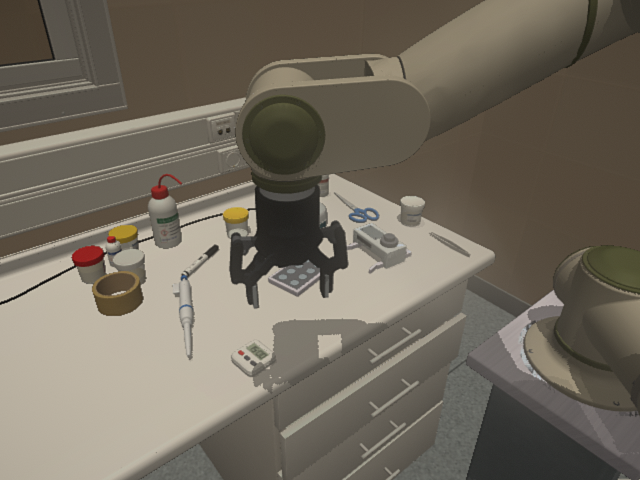

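The plan was refused and nothing moved. I'll retry with every field filled in and rounder numbers.

apply_moves(
  plan=[
    {"tx": 40, "ty": -28, "tz": 0, "rx": 0, "ry": 0, "rz": -0.12, "jaw": -1},
    {"tx": 80, "ty": -56, "tz": 0, "rx": 0, "ry": 0, "rz": -0.26, "jaw": -1},
  ],
  grip_force=30,
)

```text
time_s: 0.5
position: [0.3123, 0.4422, 0.2311]
tool_rot: [[-0.766, 0.643, -0.0], [0.643, 0.766, -0.0], [0.0, -0.0, -1.0]]
ft_force: [0.4, 0.5, -0.3]
grip_width: 0.0592
```

apply_moves(
  plan=[
    {"tx": 40, "ty": -28, "tz": 0, "rx": 0, "ry": 0, "rz": -0.14, "jaw": -1},
    {"tx": 80, "ty": -56, "tz": 0, "rx": 0, "ry": 0, "rz": -0.28, "jaw": -1},
    {"tx": 120, "ty": -84, "tz": 0, "rx": 0, "ry": 0, "rz": -0.42, "jaw": -1},
    {"tx": 160, "ty": -110, "tz": 0, "rx": 0, "ry": 0, "rz": -0.56, "jaw": -1},
    {"tx": 200, "ty": -138, "tz": 0, "rx": 0, "ry": 0, "rz": -0.7, "jaw": -1},
    {"tx": 208, "ty": -142, "tz": 0, "rx": 0, "ry": 0, "rz": -0.84, "jaw": -1},
    {"tx": 208, "ty": -142, "tz": 0, "rx": 0, "ry": 0, "rz": -0.97, "jaw": -1},
    {"tx": 208, "ty": -142, "tz": 0, "rx": 0, "ry": 0, "rz": -0.97, "jaw": -1},
  ],
)

```text
time_s: 1.3
position: [0.5206, 0.2998, 0.2307]
tool_rot: [[0.099, 0.995, -0.001], [0.995, -0.099, -0.0], [-0.0, -0.001, -1.0]]
ft_force: [-0.1, -0.0, 0.5]
grip_width: -0.0001
```

```bash
python3 - <<'E'
from rig import env
from h import *
for n in("wrist","scene"): snap(env,n,n+"2")
s=env.observe();print(s["time_s"],s["position"],s["tool_rot"].round(3),s["grip_width"],s["ft_force"],s["q"])
E
```

```text
1.4 [0.52005722 0.30035928 0.23103232] [[ 0.093  0.996 -0.001]
 [ 0.996 -0.093  0.   ]
 [ 0.    -0.001 -1.   ]] 0.0001258216678278962 [-0.21748812 -0.15228179  0.23559862] [1.87189276e+01 2.69924415e+01 6.58317762e+01 1.59823375e-02
 8.72052802e+01 2.40622640e+01]
```

View pics/wrist2.png

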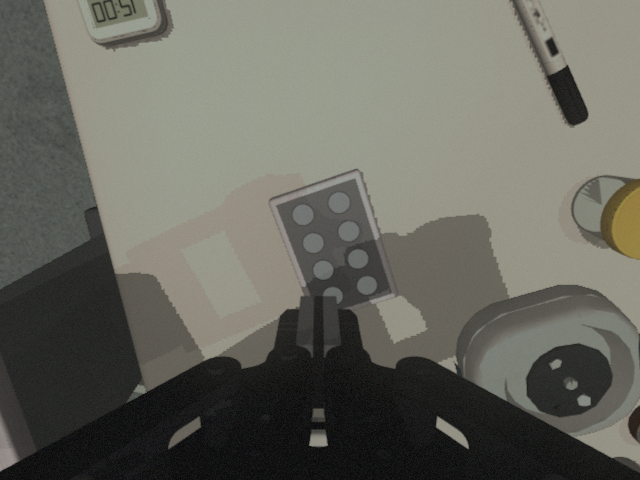

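View pics/scene2.png

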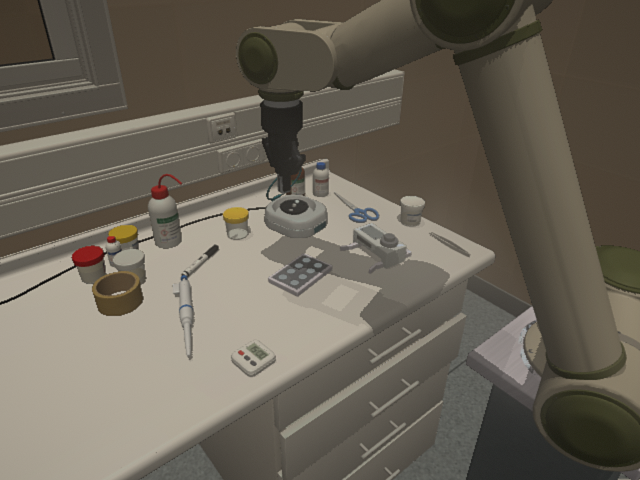

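```bash
python3 - <<'E'
from h import *
im=cv2.imread("pics/scene2.png");c=im[215:305,255:425]
cv2.imwrite("pics/crop2.png",cv2.resize(c,None,fx=4.7,fy=4.7,interpolation=cv2.INTER_CUBIC))
d=np.load("pics/wrist2.npz")
P=ray(d,[(270,200),(358,170),(395,296)],.014);print(P.round(4));print("centre",(P[0]+P[2])/2, np.linalg.norm(P[1]-P[0]),np.linalg.norm(P[2]-P[1]))
e=P[2]-P[1];print(np.degrees(np.arctan2(e[1],e[0])));e=P[1]-P[0];print(np.degrees(np.arctan2(e[1],e[0])))
E
```

```text
[[0.4771 0.3057 0.014 ]
 [0.5569 0.3244 0.014 ]
 [0.5837 0.2013 0.014 ]]
centre [0.53035652 0.25349966 0.014     ] 0.0819779874329365 0.1259821836663455
-77.72140271765353
13.226704698851577
```

View pics/crop2.png

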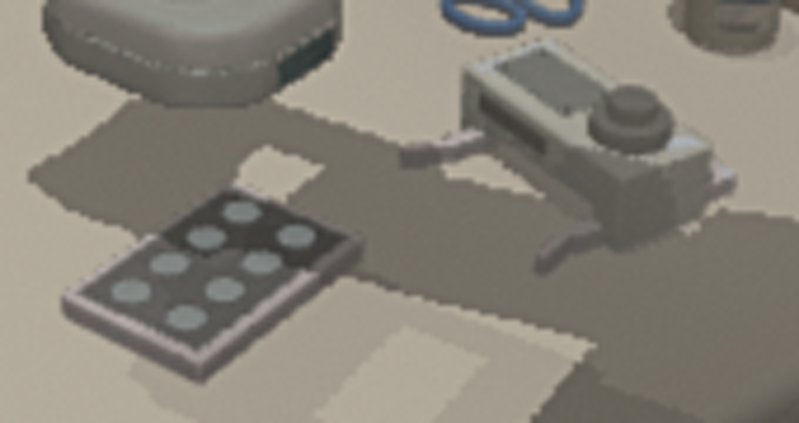

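```bash
python3 - <<'E'
from h import *
d=np.load("pics/scene2.npz");t=np.load("pics/top0.npz") if 0 else None
f=lambda l,z:ray(d,np.array(l)/4.7+[255,215]-.39,z)
B=f([(463,72),(543,38),(712,150),(620,177)],.045);print(B.round(4),B.mean(0))
e=B[0]-B[3]+B[1]-B[2];print(np.degrees(np.arctan2(e[1],e[0])),np.linalg.norm(e)/2)
for z in(.055,.06,.065,.07):print(z,f([(637,97)],z))
P=f([(62,300),(200,362),(363,240),(230,185)],.014);print(P.round(4),P.mean(0))
M=f([(405,150),(540,255)],.012);print(M)
E
```

```text
[[0.5521 0.0715 0.045 ]
 [0.5517 0.0135 0.045 ]
 [0.4203 0.0269 0.045 ]
 [0.4316 0.0802 0.045 ]] [0.48890664 0.04802202 0.045     ]
-4.988044560668548 0.12643117884806496
0.055 [[0.46734873 0.0316431  0.055     ]]
0.06 [[0.46190881 0.03805594 0.06      ]]
0.065 [[0.45646888 0.04446879 0.065     ]]
0.07 [[0.45102895 0.05088164 0.07      ]]
[[0.5523 0.3252 0.014 ]
 [0.4748 0.3031 0.014 ]
 [0.5018 0.1827 0.014 ]
 [0.5804 0.2036 0.014 ]] [0.5273409  0.25364861 0.014     ]
[[0.5523012  0.11021383 0.012     ]
 [0.44103886 0.1219106  0.012     ]]
```

apply_moves(
  plan=[
    {"tx": 40, "ty": -33, "tz": 0, "rx": 0, "ry": 0, "rz": 0, "jaw": -1},
    {"tx": 81, "ty": -66, "tz": -40, "rx": 0, "ry": 0, "rz": 0, "jaw": -1},
    {"tx": 81, "ty": -66, "tz": -85, "rx": 0, "ry": 0, "rz": 0, "jaw": -1},
    {"tx": 81, "ty": -66, "tz": -130, "rx": 0, "ry": 0, "rz": 0, "jaw": -1},
    {"tx": 81, "ty": -66, "tz": -170, "rx": 0, "ry": 0, "rz": 0, "jaw": -1},
    {"tx": 81, "ty": -66, "tz": -200, "rx": 0, "ry": 0, "rz": 0, "jaw": -1},
    {"tx": 81, "ty": -66, "tz": -200, "rx": 0, "ry": 0, "rz": 0, "jaw": -1},
  ],
)

```text
time_s: 2.1
position: [0.5986, 0.2343, 0.027]
tool_rot: [[0.09, 0.996, -0.009], [0.996, -0.09, -0.001], [-0.002, -0.008, -1.0]]
ft_force: [-0.3, 0.2, -0.1]
grip_width: 0.0002
```

```bash
python3 - <<'E'
from rig import env
from h import *
for n in("wrist","scene"): snap(env,n,n+"3")
s=env.observe();print(s["time_s"],s["position"],s["ft_force"])
a=cv2.imread("pics/wrist3.png");b=cv2.imread("pics/scene3.png")[200:320,220:400]
b=cv2.resize(b,(420,280),interpolation=cv2.INTER_CUBIC);a=cv2.resize(a,(373,280))
cv2.imwrite("pics/c3.png",np.hstack([a,b]))
E
```

```text
2.2 [0.60138542 0.23480747 0.03206031] [0.54968539 0.08002714 0.69289337]
```

View pics/c3.png

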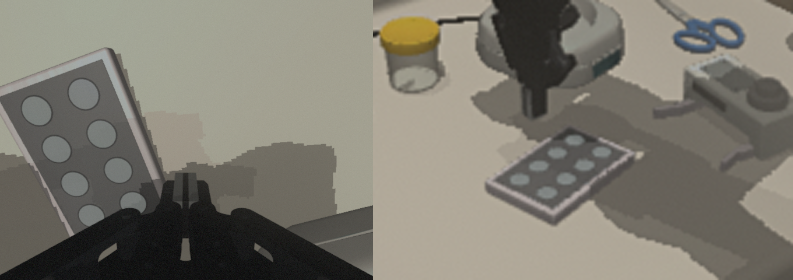

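apply_moves(
  plan=[
    {"tx": 0, "ty": 0, "tz": -15, "rx": 0, "ry": 0, "rz": 0, "jaw": -1},
    {"tx": 0, "ty": 0, "tz": -26, "rx": 0, "ry": 0, "rz": 0, "jaw": -1},
    {"tx": 0, "ty": 0, "tz": -26, "rx": 0, "ry": 0, "rz": 0, "jaw": -1},
    {"tx": -5, "ty": 0, "tz": -26, "rx": 0, "ry": 0, "rz": 0, "jaw": -1},
    {"tx": -10, "ty": 1, "tz": -26, "rx": 0, "ry": 0, "rz": 0, "jaw": -1},
    {"tx": -15, "ty": 1, "tz": -26, "rx": 0, "ry": 0, "rz": 0, "jaw": -1},
    {"tx": -20, "ty": 2, "tz": -26, "rx": 0, "ry": 0, "rz": 0, "jaw": -1},
    {"tx": -25, "ty": 2, "tz": -26, "rx": 0, "ry": 0, "rz": 0, "jaw": -1},
    {"tx": -30, "ty": 3, "tz": -26, "rx": 0, "ry": 0, "rz": 0, "jaw": -1},
    {"tx": -30, "ty": 3, "tz": -26, "rx": 0, "ry": 0, "rz": 0, "jaw": -1},
  ],
)

```text
time_s: 3.2
position: [0.5707, 0.238, 0.0062]
tool_rot: [[0.091, 0.996, -0.0], [0.996, -0.091, 0.0], [0.0, -0.0, -1.0]]
ft_force: [0.9, -0.2, 0.8]
grip_width: 0.0004
```

```bash
python3 - <<'E'
from rig import env
from h import *
for n in("wrist","scene"): snap(env,n,n+"4")
s=env.observe();print(s["time_s"],s["position"],s["ft_force"])
a=cv2.imread("pics/wrist4.png");b=cv2.imread("pics/scene4.png")[200:320,220:400]
b=cv2.resize(b,(420,280),interpolation=cv2.INTER_CUBIC);a=cv2.resize(a,(373,280))
cv2.imwrite("pics/c4.png",np.hstack([a,b]))
E
```

```text
3.3 [0.57105546 0.23791106 0.00602125] [-0.73193474 -1.1614053  -0.08834994]
```

View pics/c4.png

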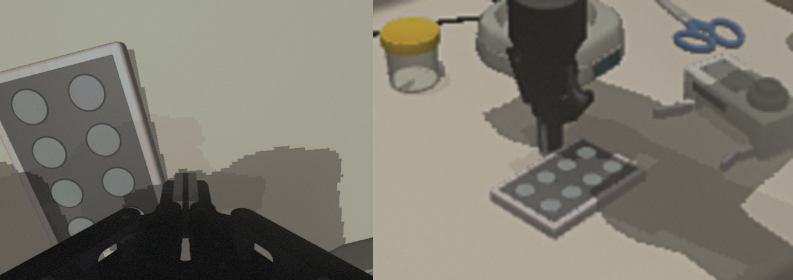

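```bash
cat >> h.py <<'E'
def plate(pts,off=(2.5,-1.2),bc=(.491,.0467),ry=-95.4):
    """world pts in scene: rear-(+y side?) etc; prints pose in reader frame. order: rear-left... given as A rear/-y corner(bottom), B rear/+y(left), C front/-y(right)"""
    pass
def rf(P,yaw=-95.4,bc=(.491,.0467)):
    x=np.array([np.cos(np.radians(yaw)),np.sin(np.radians(yaw))]);y=np.array([-x[1],x[0]])
    o=np.array(bc)-.015*x;q=np.atleast_2d(P)[:,:2]-o;return np.c_[q@x,q@y]*1e3
E
python3 - <<'E'
from h import *
d=np.load("pics/scene4.npz")
P=ray(d,np.array([(491,195),(555,235),(645,165)])/2.333+[220,200]-[.29,.29],.014)+[.0025,-.0012,0]
print(P.round(4),rf(P).round(1));print((rf(P)[0]+rf(P)[2])/2)
e=P[2]-P[1];print(np.degrees(np.arctan2(e[1],e[0])),np.linalg.norm(e))
e=P[0]-P[1];print(np.degrees(np.arctan2(e[1],e[0])),np.linalg.norm(e))
E
python3 - <<'E'
import cv2
b=cv2.imread("pics/scene4.png")[225:305,255:375]
cv2.imwrite("pics/c4b.png",cv2.resize(b,None,fx=6,fy=6,interpolation=cv2.INTER_CUBIC))
E
```

```text
[[ 0.3206  0.0577  0.014 ]
 [ 0.247   0.0597  0.014 ]
 [ 0.2587 -0.0976  0.014 ]] [[  20.  -170.7]
 [  25.  -244.1]
 [ 180.5 -217.7]]
[ 100.26300816 -194.1708227 ]
-85.73213342624967 0.1576998640914489
-1.5281167173188646 0.07361460978148136
```

View pics/c4b.png

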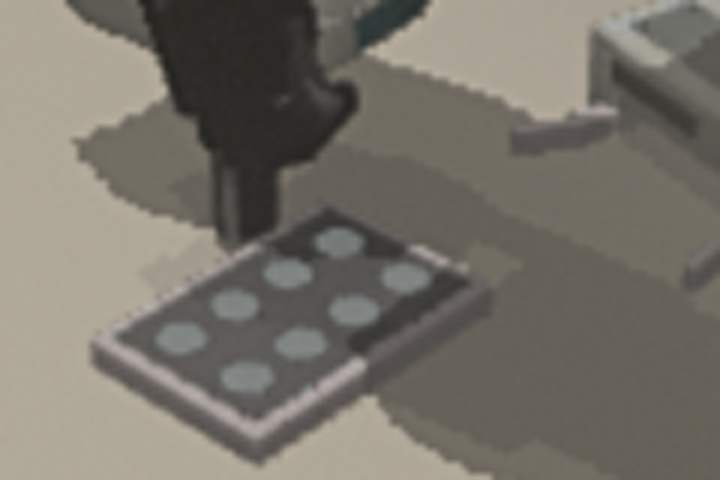

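```bash
cat >> h.py <<'E'
def pl(name,px,off,s):
    """corners order: rear+y, rear-y, front-y, front+y in crop pixels of the scene view"""
    d=np.load(f"pics/{name}.npz");P=ray(d,np.array(px)/s+off-.5+.5/s,.014)+[.0025,-.0012,0]
    R=rf(P);print(R.round(1));ex=R[2]-R[1]+(R[3]-R[0]);ey=R[0]-R[1]+R[3]-R[2]
    print("centre",R.mean(0).round(1),"yaw",np.degrees(np.arctan2(ex[1],ex[0])).round(1),np.degrees(np.arctan2(-ey[0],ey[1])).round(1),"len",np.linalg.norm(ex)/2,np.linalg.norm(ey)/2)
E
python3 -c "
from h import *
pl('scene2',[(62,300),(200,362),(363,240),(230,185)],[255,215],4.7)
pl('scene4',[(92,345),(258,438),(492,288),(328,207)],[255,225],6)"
```

```text
[[-267.1   37.5]
 [-237.8  -37.7]
 [-120.4    0.6]
 [-148.6   76.9]]
centre [-193.5   19.3] yaw 18.2 20.8 len 124.1239195669201 80.98696792448817
[[-269.7   23.2]
 [-247.6  -55.2]
 [-127.2  -27.3]
 [-149.1   51.3]]
centre [-198.4   -2. ] yaw 13.1 15.6 len 123.7014674674497 81.54682078751576
```

apply_moves(
  plan=[
    {"tx": 15, "ty": 0, "tz": 0, "rx": 0, "ry": 0, "rz": 0, "jaw": -1},
    {"tx": 15, "ty": 0, "tz": 45, "rx": 0, "ry": 0, "rz": 0, "jaw": -1},
    {"tx": 10, "ty": 20, "tz": 75, "rx": 0, "ry": 0, "rz": 0, "jaw": -0.3},
    {"tx": -15, "ty": 60, "tz": 75, "rx": 0, "ry": 0, "rz": 0, "jaw": -0.3},
    {"tx": -35, "ty": 100, "tz": 75, "rx": 0, "ry": 0, "rz": 0, "jaw": -0.3},
    {"tx": -50, "ty": 127, "tz": 70, "rx": 0, "ry": 0, "rz": 0, "jaw": -0.3},
    {"tx": -50, "ty": 127, "tz": 35, "rx": 0, "ry": 0, "rz": 0, "jaw": -0.3},
    {"tx": -50, "ty": 127, "tz": 10, "rx": 0, "ry": 0, "rz": 0, "jaw": -0.3},
    {"tx": -50, "ty": 127, "tz": 0, "rx": 0, "ry": 0, "rz": 0, "jaw": -0.3},
    {"tx": -50, "ty": 127, "tz": -2, "rx": 0, "ry": 0, "rz": 0, "jaw": -0.3},
  ],
)

```text
time_s: 4.3
position: [0.5207, 0.3646, 0.003]
tool_rot: [[0.091, 0.996, -0.003], [0.996, -0.091, -0.001], [-0.001, -0.003, -1.0]]
ft_force: [0.0, -0.4, 0.6]
grip_width: 0.0301
```

```bash
python3 - <<'E'
from rig import env
from h import *
for n in("scene",): snap(env,n,n+"5")
s=env.observe();print(s["time_s"],s["position"],s["ft_force"],s["grip_width"],rf(s["position"][None]))
b=cv2.imread("pics/scene5.png")[205:325,220:380]
cv2.imwrite("pics/c5.png",cv2.resize(b,None,fx=5,fy=5,interpolation=cv2.INTER_CUBIC))
E
```

```text
4.35 [0.52123733 0.3647843  0.00384313] [-0.45143545  0.21640703 -0.88455831] 0.029989149536953526 [[-3.04518217e+02  1.68761419e-01]]
```

View pics/c5.png

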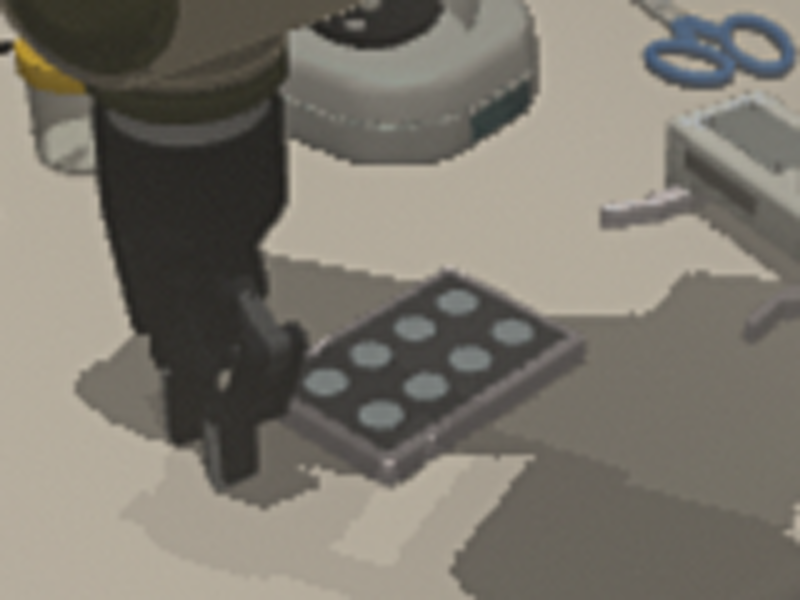

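apply_moves(
  plan=[
    {"tx": -1, "ty": -10, "tz": 0, "rx": 0, "ry": 0, "rz": 0, "jaw": -0.3},
    {"tx": -2, "ty": -20, "tz": 0, "rx": 0, "ry": 0, "rz": 0, "jaw": -0.3},
    {"tx": -2.5, "ty": -26, "tz": 0, "rx": 0, "ry": 0, "rz": 0, "jaw": -0.3},
    {"tx": -3, "ty": -32, "tz": 0, "rx": 0, "ry": 0, "rz": 0, "jaw": -0.3},
    {"tx": -3.5, "ty": -38, "tz": 0, "rx": 0, "ry": 0, "rz": 0, "jaw": -0.3},
    {"tx": -4, "ty": -44, "tz": 0, "rx": 0, "ry": 0, "rz": 0, "jaw": -0.3},
    {"tx": -4.5, "ty": -50, "tz": 0, "rx": 0, "ry": 0, "rz": 0, "jaw": -0.3},
    {"tx": -5, "ty": -56, "tz": 0, "rx": 0, "ry": 0, "rz": 0, "jaw": -0.3},
    {"tx": -5.5, "ty": -62, "tz": 0, "rx": 0, "ry": 0, "rz": 0, "jaw": -0.3},
    {"tx": -6.5, "ty": -68, "tz": 0, "rx": 0, "ry": 0, "rz": 0, "jaw": -0.3},
    {"tx": -6.5, "ty": -68, "tz": 0, "rx": 0, "ry": 0, "rz": 0, "jaw": -0.3},
  ],
)

```text
time_s: 5.45
position: [0.5143, 0.2958, 0.0036]
tool_rot: [[0.092, 0.996, -0.002], [0.996, -0.092, -0.001], [-0.001, -0.002, -1.0]]
ft_force: [-0.1, 0.9, 0.5]
grip_width: 0.0302
```

```bash
python3 - <<'E'
from rig import env
from h import *
for n in("scene",): snap(env,n,n+"6")
s=env.observe();print(s["time_s"],s["position"],s["ft_force"],s["grip_width"],rf(s["position"][None]))
b=cv2.imread("pics/scene6.png")[205:325,240:400]
cv2.imwrite("pics/c6.png",cv2.resize(b,None,fx=5,fy=5,interpolation=cv2.INTER_CUBIC))
E
```

```text
5.5 [0.51434622 0.29614344 0.00360365] [ 0.67206366 -0.03984172 -0.86991778] 0.029833362863351167 [[-2.35533471e+02 -2.32087874e-01]]
```

View pics/c6.png

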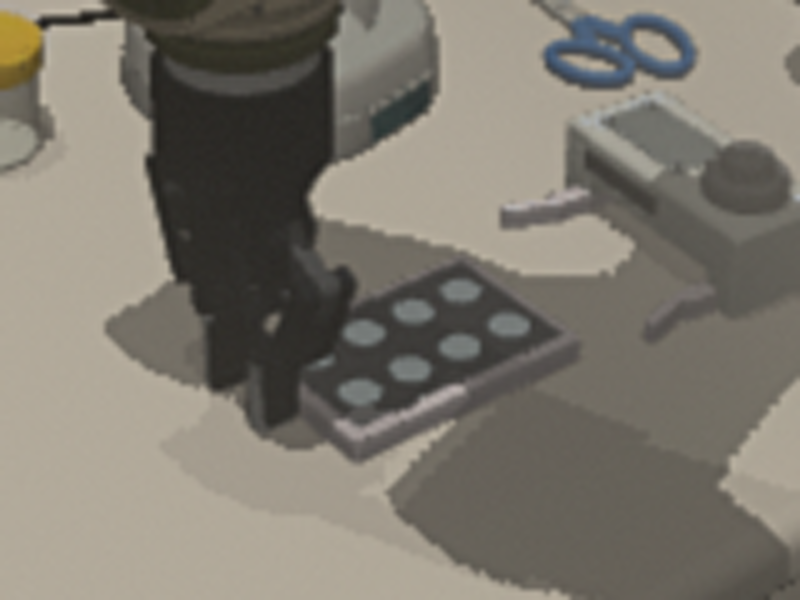

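```bash
cat >> h.py <<'E'
def pl3(name,px,off,s):
    """rear-y, front-y, front+y"""
    px=np.array(px,float);d=np.load(f"pics/{name}.npz");P=ray(d,px/s+off-.5+.5/s,.014)+[.0025,-.0012,0]
    R=rf(P);ex=R[1]-R[0];ey=R[2]-R[1]
    print(R.round(1),"centre",((R[0]+R[2])/2).round(1),"yaw",np.degrees(np.arctan2(ex[1],ex[0])).round(1),np.degrees(np.arctan2(-ey[0],ey[1])).round(1),"len",np.linalg.norm(ex),np.linalg.norm(ey))
E
python3 -c "
from h import *
pl3('scene6',[(358,447),(578,345),(458,263)],[240,205],5)"
```

```text
[[-217.3  -60.7]
 [ -94.6  -53.2]
 [-101.5   29.8]] centre [-159.4  -15.4] yaw 3.5 4.8 len 122.90112043821027 83.26313265400996
```

apply_moves(
  plan=[
    {"tx": 1, "ty": 15, "tz": 0, "rx": 0, "ry": 0, "rz": 0, "jaw": -0.3},
    {"tx": 1, "ty": 15, "tz": 40, "rx": 0, "ry": 0, "rz": 0, "jaw": -1},
    {"tx": -35, "ty": 10, "tz": 60, "rx": 0, "ry": 0, "rz": 0, "jaw": -1},
    {"tx": -70, "ty": -20, "tz": 60, "rx": 0, "ry": 0, "rz": 0, "jaw": -1},
    {"tx": -88, "ty": -53, "tz": 60, "rx": 0, "ry": 0, "rz": 0, "jaw": -1},
    {"tx": -88, "ty": -53, "tz": 50, "rx": 0, "ry": 0, "rz": 0, "jaw": -1},
    {"tx": -88, "ty": -53, "tz": 20, "rx": 0, "ry": 0, "rz": 0, "jaw": -1},
    {"tx": -88, "ty": -53, "tz": 4, "rx": 0, "ry": 0, "rz": 0, "jaw": -1},
    {"tx": -88, "ty": -53, "tz": 2, "rx": 0, "ry": 0, "rz": 0, "jaw": -1},
  ],
)

```text
time_s: 6.4
position: [0.4259, 0.2438, 0.0038]
tool_rot: [[0.091, 0.996, -0.005], [0.996, -0.092, -0.001], [-0.002, -0.005, -1.0]]
ft_force: [0.2, 0.1, 0.7]
grip_width: 0.0003
```

```bash
python3 - <<'E'
from rig import env
from h import *
for n in("scene",): snap(env,n,n+"7")
s=env.observe();print(s["time_s"],s["position"],s["ft_force"],s["grip_width"],rf(s["position"][None]))
b=cv2.imread("pics/scene7.png")[205:325,240:400]
cv2.imwrite("pics/c7.png",cv2.resize(b,None,fx=5,fy=5,interpolation=cv2.INTER_CUBIC))
E
```

```text
6.45 [0.42627512 0.24384972 0.0045619 ] [-0.59552935  0.29318635  0.07757953] 0.00011268258976472 [[-175.18361452  -82.99106015]]
```

View pics/c7.png

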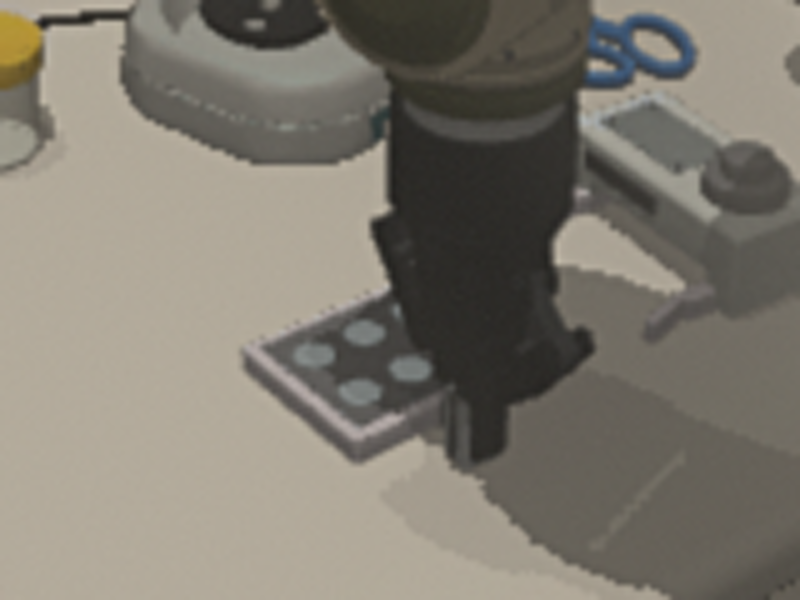

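apply_moves(
  plan=[
    {"tx": 5, "ty": -0.5, "tz": 0, "rx": 0, "ry": 0, "rz": 0, "jaw": -1},
    {"tx": 10, "ty": -1, "tz": 0, "rx": 0, "ry": 0, "rz": 0, "jaw": -1},
    {"tx": 14, "ty": -1.5, "tz": 0, "rx": 0, "ry": 0, "rz": 0, "jaw": -1},
    {"tx": 18, "ty": -1.5, "tz": 0, "rx": 0, "ry": 0, "rz": 0, "jaw": -1},
    {"tx": 22, "ty": -2, "tz": 0, "rx": 0, "ry": 0, "rz": 0, "jaw": -1},
    {"tx": 26, "ty": -2.5, "tz": 0, "rx": 0, "ry": 0, "rz": 0, "jaw": -1},
    {"tx": 27, "ty": -2.5, "tz": 0, "rx": 0, "ry": 0, "rz": 0, "jaw": -1},
    {"tx": 27, "ty": -2.5, "tz": 0, "rx": 0, "ry": 0, "rz": 0, "jaw": -1},
    {"tx": 12, "ty": -1, "tz": 0, "rx": 0, "ry": 0, "rz": 0, "jaw": -1},
    {"tx": 12, "ty": -1, "tz": 40, "rx": 0, "ry": 0, "rz": 0, "jaw": -0.3},
    {"tx": 50, "ty": 30, "tz": 60, "rx": 0, "ry": 0, "rz": 0, "jaw": -0.3},
    {"tx": 85, "ty": 62, "tz": 60, "rx": 0, "ry": 0, "rz": 0, "jaw": -0.3},
  ],
)

```text
time_s: 7.65
position: [0.5135, 0.3064, 0.0682]
tool_rot: [[0.092, 0.996, 0.002], [0.996, -0.092, 0.0], [0.001, 0.002, -1.0]]
ft_force: [1.2, -0.4, -0.2]
grip_width: 0.0299
```

```bash
python3 - <<'E'
from rig import env
from h import *
for n in("scene","top"): snap(env,n,n+"8")
s=env.observe();print(s["time_s"],s["position"],s["ft_force"],s["grip_width"],rf(s["position"][None]))
b=cv2.imread("pics/scene8.png")[205:325,240:400]
cv2.imwrite("pics/c8.png",cv2.resize(b,None,fx=5,fy=5,interpolation=cv2.INTER_CUBIC))
b=cv2.imread("pics/top8.png")[215:310,250:420]
cv2.imwrite("pics/t8.png",cv2.resize(b,None,fx=4.7,fy=4.7,interpolation=cv2.INTER_CUBIC))
E
```

```text
7.75 [0.51594539 0.30863456 0.06565903] [-0.34424397 -0.18389008  0.17726116] 0.029982445953474025 [[-2.48119658e+02  1.84466081e-01]]
```

View pics/c8.png

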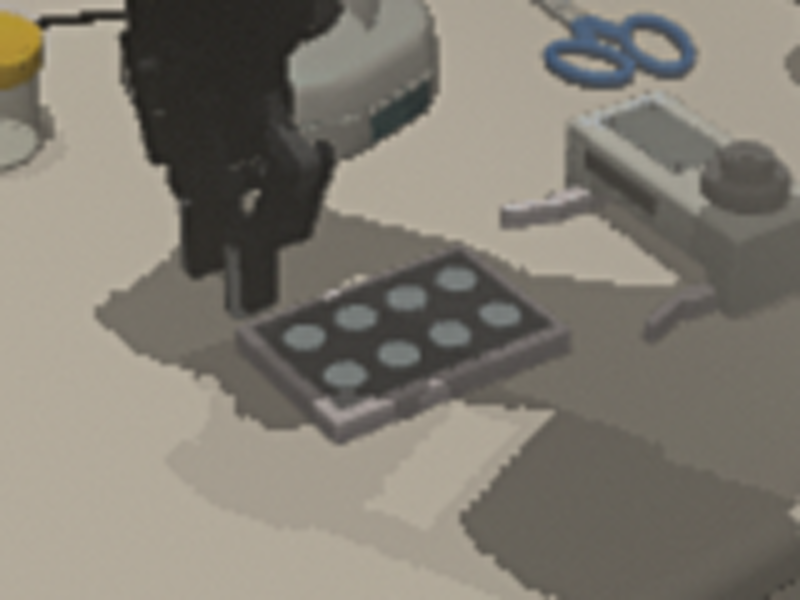

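View pics/t8.png

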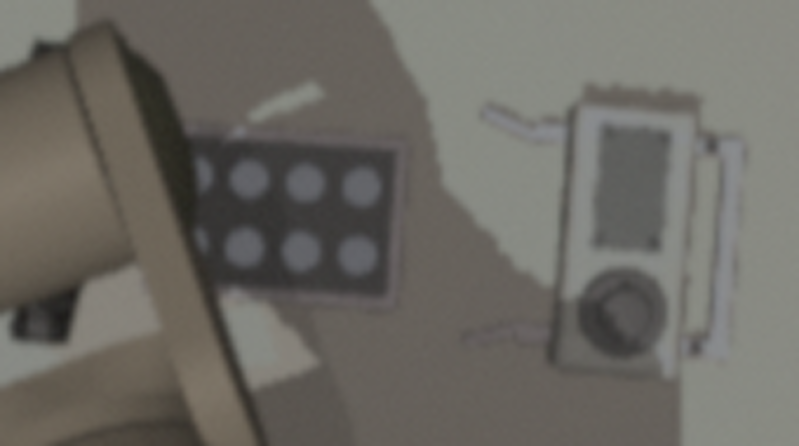

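```bash
python3 -c "
from h import *
pl('scene8',[(240,332),(340,427),(570,335),(455,250)],[240,205],5)
d=np.load('pics/top8.npz')
P=ray(d,np.array([(407,140),(395,305),(362,187),(357,256),(250,180),(246,247)])/4.7+[250,215]-.39,.014)+[-.0025,.0012,0];print(rf(P).round(1))"
```

```text
[[-216.1   37.8]
 [-216.2  -45. ]
 [ -92.9  -45.1]
 [ -96.3   39.6]]
centre [-155.4   -3.2] yaw 0.4 1.1 len 121.54596268723223 83.82914066480646
[[ -93.4   39.7]
 [ -93.3  -42.2]
 [-114.    14.7]
 [-113.9  -19.5]
 [-169.6   14. ]
 [-169.   -19.3]]
```

apply_moves(
  plan=[
    {"tx": -2, "ty": 0, "tz": -30, "rx": 0, "ry": 0, "rz": 0, "jaw": -0.3},
    {"tx": -2, "ty": 0, "tz": -55, "rx": 0, "ry": 0, "rz": 0, "jaw": -0.3},
    {"tx": -2, "ty": 0, "tz": -62, "rx": 0, "ry": 0, "rz": 0, "jaw": -0.3},
    {"tx": -3, "ty": -10, "tz": -62, "rx": 0, "ry": 0, "rz": 0, "jaw": -0.3},
    {"tx": -4, "ty": -20, "tz": -62, "rx": 0, "ry": 0, "rz": 0, "jaw": -0.3},
    {"tx": -5, "ty": -28, "tz": -62, "rx": 0, "ry": 0, "rz": 0, "jaw": -0.3},
    {"tx": -5.5, "ty": -36, "tz": -62, "rx": 0, "ry": 0, "rz": 0, "jaw": -0.3},
    {"tx": -6, "ty": -44, "tz": -62, "rx": 0, "ry": 0, "rz": 0, "jaw": -0.3},
    {"tx": -7, "ty": -52, "tz": -62, "rx": 0, "ry": 0, "rz": 0, "jaw": -0.3},
    {"tx": -8, "ty": -60, "tz": -62, "rx": 0, "ry": 0, "rz": 0, "jaw": -0.3},
    {"tx": -8.5, "ty": -68, "tz": -62, "rx": 0, "ry": 0, "rz": 0, "jaw": -0.3},
    {"tx": -9, "ty": -74, "tz": -62, "rx": 0, "ry": 0, "rz": 0, "jaw": -0.3},
  ],
)

```text
time_s: 8.95
position: [0.5069, 0.2339, 0.0037]
tool_rot: [[0.091, 0.996, 0.003], [0.996, -0.091, 0.002], [0.002, 0.003, -1.0]]
ft_force: [0.0, 2.2, 1.8]
grip_width: 0.0301
```

```bash
python3 - <<'E'
from rig import env
from h import *
for n in("scene","top"): snap(env,n,n+"9")
s=env.observe();print(s["time_s"],s["position"],s["ft_force"],s["grip_width"],rf(s["position"][None]))
b=cv2.imread("pics/scene9.png")[205:325,260:420]
cv2.imwrite("pics/c9.png",cv2.resize(b,None,fx=5,fy=5,interpolation=cv2.INTER_CUBIC))
E
```

```text
9.05 [0.50674079 0.23366085 0.00346533] [0.37000663 0.75968021 1.08108484] 0.030103069020980516 [[-172.61245366   -1.92364178]]
```

View pics/c9.png

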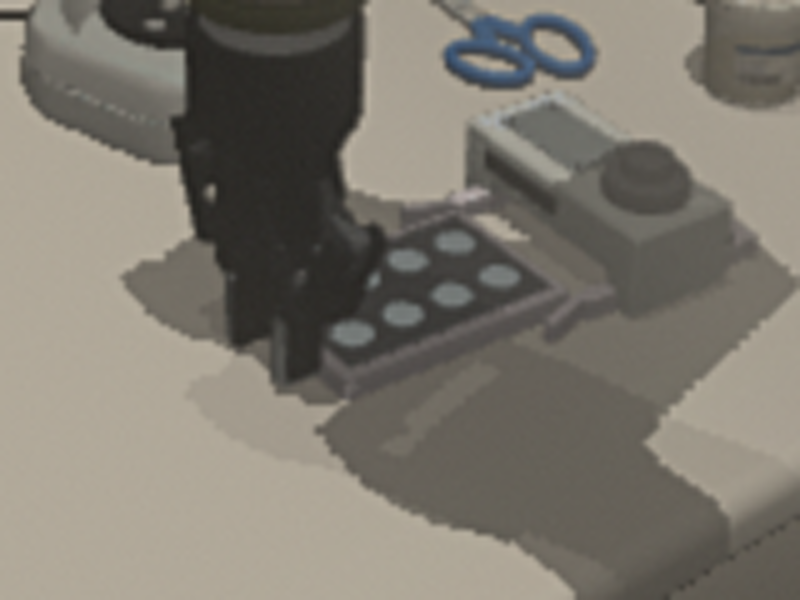

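```bash
python3 -c "
from h import *
pl3('scene9',[(347,387),(562,290),(455,212)],[260,205],5)"
```

```text
[[-161.7  -46.7]
 [ -35.3  -40. ]
 [ -36.2   40.4]] centre [-98.9  -3.2] yaw 3.1 0.6 len 126.55139488057051 80.38423007737504
```

apply_moves(
  plan=[
    {"tx": 0, "ty": -5, "tz": 0, "rx": 0, "ry": 0, "rz": 0, "jaw": -0.3},
    {"tx": -0.5, "ty": -10, "tz": 0, "rx": 0, "ry": 0, "rz": 0, "jaw": -0.3},
    {"tx": -1, "ty": -15, "tz": 0, "rx": 0, "ry": 0, "rz": 0, "jaw": -0.3},
    {"tx": -1.5, "ty": -20, "tz": 0, "rx": 0, "ry": 0, "rz": 0, "jaw": -0.3},
    {"tx": -2, "ty": -25, "tz": 0, "rx": 0, "ry": 0, "rz": 0, "jaw": -0.3},
    {"tx": -2.5, "ty": -30, "tz": 0, "rx": 0, "ry": 0, "rz": 0, "jaw": -0.3},
    {"tx": -3, "ty": -35, "tz": 0, "rx": 0, "ry": 0, "rz": 0, "jaw": -0.3},
    {"tx": -3.5, "ty": -40, "tz": 0, "rx": 0, "ry": 0, "rz": 0, "jaw": -0.3},
  ],
)

```text
time_s: 9.85
position: [0.5031, 0.1932, 0.0034]
tool_rot: [[0.091, 0.996, 0.002], [0.996, -0.091, 0.001], [0.001, 0.002, -1.0]]
ft_force: [-0.3, 0.9, -0.5]
grip_width: 0.03
```

```bash
python3 - <<'E'
from rig import env
from h import *
for n in("scene","top"): snap(env,n,n+"10")
s=env.observe();print(s["time_s"],s["position"],s["ft_force"],s["wrist_torque"],rf(s["position"][None]))
b=cv2.imread("pics/scene10.png")[205:325,260:420]
cv2.imwrite("pics/c10.png",cv2.resize(b,None,fx=5,fy=5,interpolation=cv2.INTER_CUBIC))
E
```

```text
9.95 [0.50313976 0.19292925 0.00345413] [ 0.15174411 -0.11577037  0.59087941] [-0.00296581  0.03432849  0.00021708] [[-131.72273373   -1.67550831]]
```

View pics/c10.png

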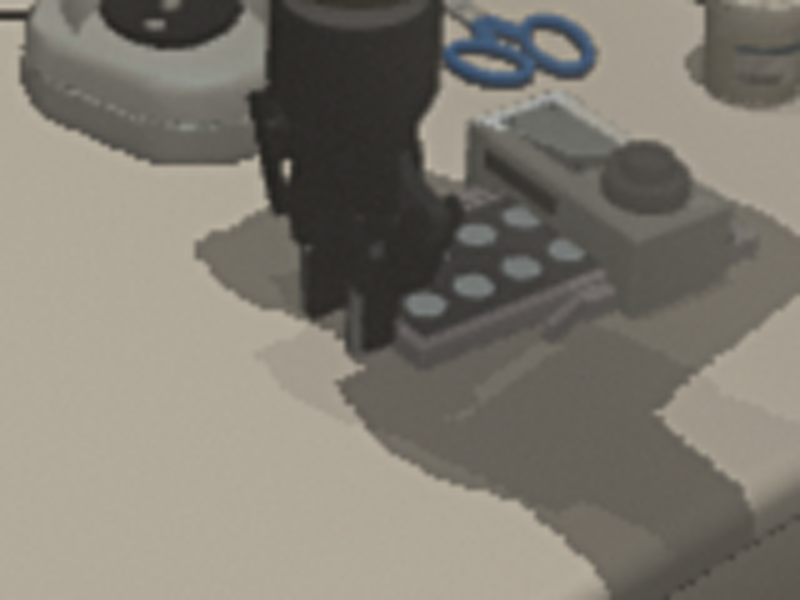

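apply_moves(
  plan=[
    {"tx": -0.5, "ty": -5, "tz": 0, "rx": 0, "ry": 0, "rz": 0, "jaw": -0.3},
    {"tx": -1, "ty": -10, "tz": 0, "rx": 0, "ry": 0, "rz": 0, "jaw": -0.3},
    {"tx": -1.5, "ty": -15, "tz": 0, "rx": 0, "ry": 0, "rz": 0, "jaw": -0.3},
    {"tx": -2, "ty": -20, "tz": 0, "rx": 0, "ry": 0, "rz": 0, "jaw": -0.3},
    {"tx": -2.5, "ty": -25, "tz": 0, "rx": 0, "ry": 0, "rz": 0, "jaw": -0.3},
    {"tx": -3, "ty": -30, "tz": 0, "rx": 0, "ry": 0, "rz": 0, "jaw": -0.3},
    {"tx": -3.5, "ty": -35, "tz": 0, "rx": 0, "ry": 0, "rz": 0, "jaw": -0.3},
    {"tx": -4, "ty": -40, "tz": 0, "rx": 0, "ry": 0, "rz": 0, "jaw": -0.3},
    {"tx": -4, "ty": -43, "tz": 0, "rx": 0, "ry": 0, "rz": 0, "jaw": -0.3},
    {"tx": -4.5, "ty": -46, "tz": 0, "rx": 0, "ry": 0, "rz": 0, "jaw": -0.3},
  ],
)

```text
time_s: 10.95
position: [0.4987, 0.1467, 0.0035]
tool_rot: [[0.092, 0.996, 0.002], [0.996, -0.092, 0.001], [0.001, 0.002, -1.0]]
ft_force: [1.8, 1.8, 0.3]
grip_width: 0.0299
```

```bash
python3 - <<'E'
from rig import env
from h import *
for n in("scene","top"): snap(env,n,n+"11")
s=env.observe();print(s["time_s"],s["position"],s["ft_force"],s["wrist_torque"],rf(s["position"][None]))
b=cv2.imread("pics/scene11.png")[205:325,260:420]
cv2.imwrite("pics/c11.png",cv2.resize(b,None,fx=5,fy=5,interpolation=cv2.INTER_CUBIC))
b=cv2.imread("pics/top11.png")[215:310,250:420]
cv2.imwrite("pics/t11.png",cv2.resize(b,None,fx=4.7,fy=4.7,interpolation=cv2.INTER_CUBIC))
E
```

```text
11.05 [0.49843664 0.1464821  0.00340331] [-0.22869432  0.57829991 -0.44902125] [ 0.02356252  0.00775021 -0.03445595] [[-85.03910983  -1.98668654]]
```

View pics/c11.png

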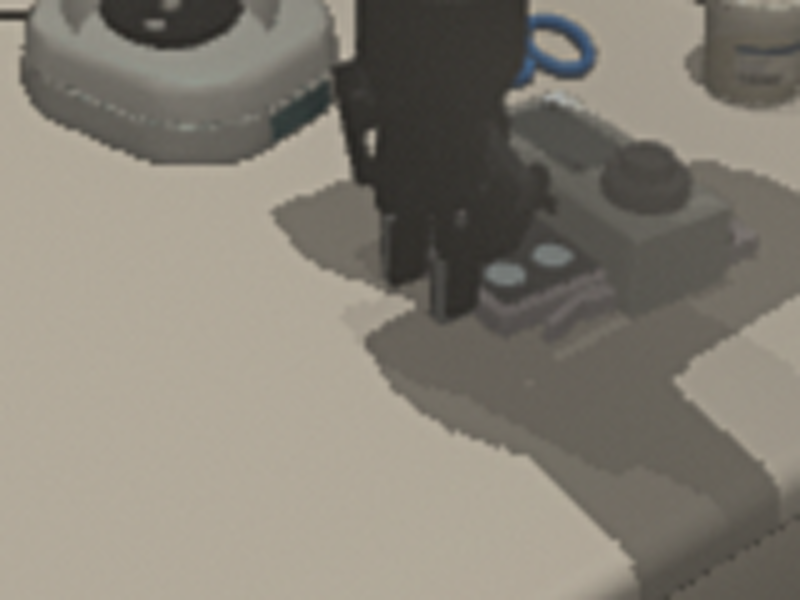

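apply_moves(
  plan=[
    {"tx": 0, "ty": -1.5, "tz": 0, "rx": 0, "ry": 0, "rz": 0, "jaw": -0.3},
    {"tx": -0.5, "ty": -3, "tz": 0, "rx": 0, "ry": 0, "rz": 0, "jaw": -0.3},
    {"tx": -0.5, "ty": -4.5, "tz": 0, "rx": 0, "ry": 0, "rz": 0, "jaw": -0.3},
    {"tx": -0.5, "ty": -6, "tz": 0, "rx": 0, "ry": 0, "rz": 0, "jaw": -0.3},
  ],
)

```text
time_s: 11.45
position: [0.4979, 0.1405, 0.0034]
tool_rot: [[0.092, 0.996, 0.001], [0.996, -0.092, 0.0], [0.0, 0.001, -1.0]]
ft_force: [0.0, 2.5, 0.7]
grip_width: 0.03
```

apply_moves(
  plan=[
    {"tx": 0, "ty": -1, "tz": 0, "rx": 0, "ry": 0, "rz": 0, "jaw": -0.3},
    {"tx": 0, "ty": -2, "tz": 0, "rx": 0, "ry": 0, "rz": 0, "jaw": -0.3},
  ],
)

```text
time_s: 11.65
position: [0.4977, 0.1384, 0.0034]
tool_rot: [[0.092, 0.996, 0.001], [0.996, -0.092, 0.0], [0.0, 0.001, -1.0]]
ft_force: [0.0, 1.4, 0.4]
grip_width: 0.0302
```

apply_moves(
  plan=[
    {"tx": 0, "ty": -1, "tz": 0, "rx": 0, "ry": 0, "rz": 0, "jaw": -0.3},
    {"tx": 0, "ty": -2, "tz": 0, "rx": 0, "ry": 0, "rz": 0, "jaw": -0.3},
  ],
)

```text
time_s: 11.85
position: [0.4976, 0.1364, 0.0034]
tool_rot: [[0.092, 0.996, 0.001], [0.996, -0.092, 0.0], [0.001, 0.001, -1.0]]
ft_force: [0.4, 5.3, 1.6]
grip_width: 0.03
```

Force is rising (5.3 N), so this may be the stop. I'll press on in 1 mm steps.

apply_moves(
  plan=[
    {"tx": 0, "ty": -0.5, "tz": 0, "rx": 0, "ry": 0, "rz": 0, "jaw": -0.3},
    {"tx": 0, "ty": -1, "tz": 0, "rx": 0, "ry": 0, "rz": 0, "jaw": -0.3},
  ],
)

```text
time_s: 12.05
position: [0.4981, 0.1361, 0.0035]
tool_rot: [[0.093, 0.996, 0.002], [0.996, -0.093, 0.002], [0.002, 0.002, -1.0]]
ft_force: [2.0, 10.0, 0.1]
grip_width: 0.0299
```

apply_moves(
  plan=[
    {"tx": 0, "ty": -0.5, "tz": 0, "rx": 0, "ry": 0, "rz": 0, "jaw": -0.3},
    {"tx": 0, "ty": -1, "tz": 0, "rx": 0, "ry": 0, "rz": 0, "jaw": -0.3},
  ],
)

```text
time_s: 12.25
position: [0.4985, 0.1359, 0.0035]
tool_rot: [[0.093, 0.996, 0.003], [0.996, -0.094, 0.004], [0.004, 0.003, -1.0]]
ft_force: [2.7, 9.2, -0.4]
grip_width: 0.0298
```

apply_moves(
  plan=[
    {"tx": -0.5, "ty": -1, "tz": 0, "rx": 0, "ry": 0, "rz": 0, "jaw": -0.3},
    {"tx": -0.5, "ty": -2, "tz": 0, "rx": 0, "ry": 0, "rz": 0, "jaw": -0.3},
    {"tx": -0.5, "ty": -2, "tz": 0, "rx": 0, "ry": 0, "rz": 0, "jaw": -0.3},
  ],
)

```text
time_s: 12.55
position: [0.499, 0.1357, 0.0038]
tool_rot: [[0.095, 0.995, 0.006], [0.995, -0.095, 0.007], [0.008, 0.005, -1.0]]
ft_force: [3.7, 15.4, -1.7]
grip_width: 0.0302
```

```bash
python3 - <<'E'
from rig import env
from h import *
for n in("scene","top"): snap(env,n,n+"12")
s=env.observe();print(s["time_s"],s["position"],s["ft_force"],s["wrist_torque"],rf(s["position"][None]))
E
```

```text
12.65 [0.498964   0.13569565 0.00380388] [ 4.75982219 14.65527967 -1.69267062] [ 2.51950029 -0.63285172 -0.25096746] [[-74.35016772  -0.44657141]]
```

apply_moves(
  plan=[
    {"tx": 0.5, "ty": 5, "tz": 0, "rx": 0, "ry": 0, "rz": 0, "jaw": -0.3},
    {"tx": 1.5, "ty": 15, "tz": 0, "rx": 0, "ry": 0, "rz": 0, "jaw": -0.3},
    {"tx": 2.5, "ty": 30, "tz": 0, "rx": 0, "ry": 0, "rz": 0, "jaw": -0.3},
    {"tx": 4, "ty": 45, "tz": 40, "rx": 0, "ry": 0, "rz": 0, "jaw": -1},
    {"tx": 5, "ty": 60, "tz": 85, "rx": 0, "ry": 0, "rz": 0, "jaw": -1},
    {"tx": 5, "ty": 70, "tz": 130, "rx": 0, "ry": 0, "rz": 0, "jaw": -1},
    {"tx": 5, "ty": 70, "tz": 130, "rx": 0, "ry": 0, "rz": 0, "jaw": -1},
  ],
)

```text
time_s: 13.35
position: [0.5061, 0.208, 0.1394]
tool_rot: [[0.093, 0.996, 0.017], [0.996, -0.093, 0.009], [0.01, 0.016, -1.0]]
ft_force: [1.1, 0.3, -0.3]
grip_width: 0.0
```

```bash
python3 - <<'E'
from rig import env
from h import *
for n in("scene","top","wrist"): snap(env,n,n+"13")
s=env.observe();print(s["time_s"],s["position"],s["ft_force"],s["tool_rot"].round(3),rf(s["position"][None]))
b=cv2.imread("pics/scene13.png")[205:325,270:430]
cv2.imwrite("pics/c13.png",cv2.resize(b,None,fx=5,fy=5,interpolation=cv2.INTER_CUBIC))
b=cv2.imread("pics/top13.png")[215:310,290:450]
cv2.imwrite("pics/t13.png",cv2.resize(b,None,fx=5,fy=5,interpolation=cv2.INTER_CUBIC))
E
```

```text
13.5 [0.50330638 0.20606131 0.13308041] [-0.5990512  -0.8610924  -0.51593016] [[ 0.094  0.996  0.005]
 [ 0.996 -0.094  0.007]
 [ 0.007  0.004 -1.   ]] [[-144.81219375   -2.74546208]]
```

View pics/c13.png

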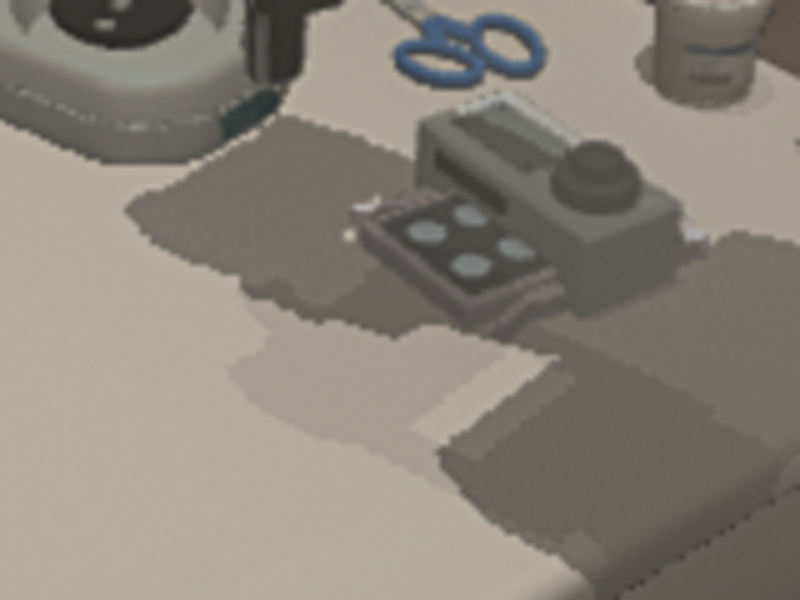

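View pics/t13.png

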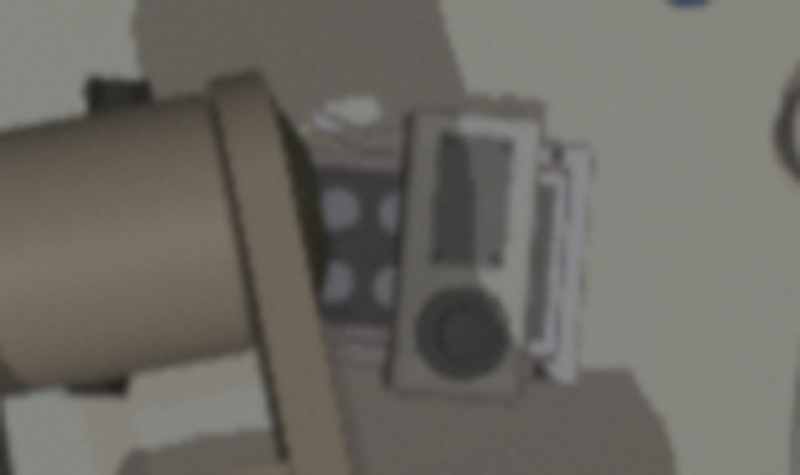

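```bash
python3 - <<'E'
import cv2
b=cv2.imread("pics/top13.png")[238:298,380:420]
cv2.imwrite("pics/t13b.png",cv2.convertScaleAbs(cv2.resize(b,None,fx=10,fy=10,interpolation=cv2.INTER_NEAREST),alpha=1.5))
E
python3 -c "
from h import *
d=np.load('pics/top13.npz')
for z,p in ((.014,[(553,180),(545,350)]),(.012,[(590,150),(577,380),(566,150)])):
  P=ray(d,np.array(p)/5+[290,215]-.4,z)+[-.0025,.0012,0];print(rf(P).round(1))
pl3('scene13',[(478,322),(478,322),(357,222)],[270,205],5)
"
```

```text
[[ 56.2  36.6]
 [ 57.9 -42.4]]
[[ 72.8  51.9]
 [ 73.9 -55.2]
 [ 61.6  51.1]]
[[-64.7 -51.4]
 [-64.7 -51.4]
 [-61.1  45.9]] centre [-62.9  -2.8] yaw 0.0 -2.1 len 0.0 97.41305594809972
```

View pics/t13b.png

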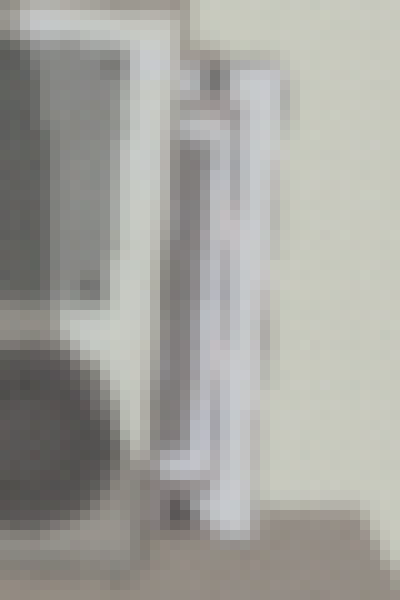

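apply_moves(
  plan=[
    {"tx": 14, "ty": -30, "tz": -45, "rx": 0, "ry": 0, "rz": 0, "jaw": -1},
    {"tx": 14, "ty": -30, "tz": -90, "rx": 0, "ry": 0, "rz": 0, "jaw": -1},
    {"tx": 14, "ty": -30, "tz": -120, "rx": 0, "ry": 0, "rz": 0, "jaw": -1},
    {"tx": 14, "ty": -33, "tz": -129, "rx": 0, "ry": 0, "rz": 0, "jaw": -1},
    {"tx": 13.5, "ty": -42, "tz": -129, "rx": 0, "ry": 0, "rz": 0, "jaw": -1},
    {"tx": 13, "ty": -52, "tz": -129, "rx": 0, "ry": 0, "rz": 0, "jaw": -1},
    {"tx": 12, "ty": -60, "tz": -129, "rx": 0, "ry": 0, "rz": 0, "jaw": -1},
    {"tx": 12, "ty": -65, "tz": -129, "rx": 0, "ry": 0, "rz": 0, "jaw": -1},
    {"tx": 12, "ty": -68, "tz": -129, "rx": 0, "ry": 0, "rz": 0, "jaw": -1},
    {"tx": 12, "ty": -70, "tz": -129, "rx": 0, "ry": 0, "rz": 0, "jaw": -1},
  ],
)

```text
time_s: 14.5
position: [0.5154, 0.1358, 0.0044]
tool_rot: [[0.095, 0.996, 0.005], [0.995, -0.095, 0.007], [0.007, 0.005, -1.0]]
ft_force: [0.5, 0.3, 0.1]
grip_width: 0.0005
```

apply_moves(
  plan=[
    {"tx": 0, "ty": -1, "tz": 0, "rx": 0, "ry": 0, "rz": 0, "jaw": -1},
    {"tx": 0, "ty": -2, "tz": 0, "rx": 0, "ry": 0, "rz": 0, "jaw": -1},
  ],
)

```text
time_s: 14.7
position: [0.5156, 0.1341, 0.0045]
tool_rot: [[0.095, 0.995, 0.006], [0.995, -0.095, 0.007], [0.008, 0.005, -1.0]]
ft_force: [2.5, 4.6, -0.2]
grip_width: 0.0001
```

apply_moves(
  plan=[
    {"tx": 0, "ty": -1, "tz": 0, "rx": 0, "ry": 0, "rz": 0, "jaw": -1},
    {"tx": 0, "ty": -2, "tz": 0, "rx": 0, "ry": 0, "rz": 0, "jaw": -1},
  ],
)

```text
time_s: 14.9
position: [0.516, 0.1338, 0.0046]
tool_rot: [[0.095, 0.995, 0.007], [0.995, -0.095, 0.01], [0.011, 0.006, -1.0]]
ft_force: [2.0, 16.4, -0.6]
grip_width: 0.0001
```

```bash
python3 -c "
from h import *
d=np.load('pics/top13.npz')
P=ray(d,np.array([(459,328)])/5+[290,215]-.4,.067)+[-.0025,.0012,0];print(P,rf(P).round(1))
d=np.load('pics/scene13.npz')
P=ray(d,np.array([(603,160)])/5+[270,205]-.4,.067)+[.0025,-.0012,0];print(P,rf(P).round(1))
"
```

```text
[[0.45781685 0.05402806 0.067     ]] [[ 10.8 -33.7]]
[[0.45253845 0.05015361 0.067     ]] [[ 15.2 -38.6]]
```

apply_moves(
  plan=[
    {"tx": 0.5, "ty": 10, "tz": 0, "rx": 0, "ry": 0, "rz": 0, "jaw": -1},
    {"tx": 2, "ty": 30, "tz": 0, "rx": 0, "ry": 0, "rz": 0, "jaw": -1},
    {"tx": 2, "ty": 35, "tz": 45, "rx": 0, "ry": 0, "rz": 0, "jaw": -1},
    {"tx": 2, "ty": 35, "tz": 90, "rx": 0, "ry": 0, "rz": 0, "jaw": -1},
    {"tx": -10, "ty": 10, "tz": 115, "rx": 0, "ry": 0, "rz": 0, "jaw": -1},
    {"tx": -30, "ty": -25, "tz": 115, "rx": 0, "ry": 0, "rz": 0, "jaw": -1},
    {"tx": -50, "ty": -60, "tz": 110, "rx": 0, "ry": 0, "rz": 0, "jaw": -1},
    {"tx": -60, "ty": -84, "tz": 100, "rx": 0, "ry": 0, "rz": 0, "jaw": -1},
    {"tx": -60, "ty": -84, "tz": 85, "rx": 0, "ry": 0, "rz": 0, "jaw": -1},
    {"tx": -60, "ty": -84, "tz": 80, "rx": 0, "ry": 0, "rz": 0, "jaw": -1},
    {"tx": -60, "ty": -84, "tz": 80, "rx": 0, "ry": 0, "rz": 0, "jaw": -1},
  ],
)

```text
time_s: 16.0
position: [0.4558, 0.0501, 0.0842]
tool_rot: [[0.095, 0.995, 0.006], [0.995, -0.095, 0.01], [0.011, 0.005, -1.0]]
ft_force: [0.3, 0.6, 0.1]
grip_width: -0.0002
```

```bash
python3 - <<'E'
from rig import env
from h import *
for n in("scene",): snap(env,n,n+"14")
s=env.observe();print(s["time_s"],s["position"],s["ft_force"],s["tool_rot"].round(3),rf(s["position"][None]))
b=cv2.imread("pics/scene14.png")[205:325,270:430]
cv2.imwrite("pics/c14.png",cv2.resize(b,None,fx=5,fy=5,interpolation=cv2.INTER_CUBIC))
E
```

```text
16.05 [0.45619336 0.05023421 0.08470917] [ 0.16122478 -0.0062983  -0.48767075] [[ 0.094  0.996  0.007]
 [ 0.995 -0.095  0.01 ]
 [ 0.011  0.006 -1.   ]] [[ 14.7570654  -34.98476595]]
```

View pics/c14.png

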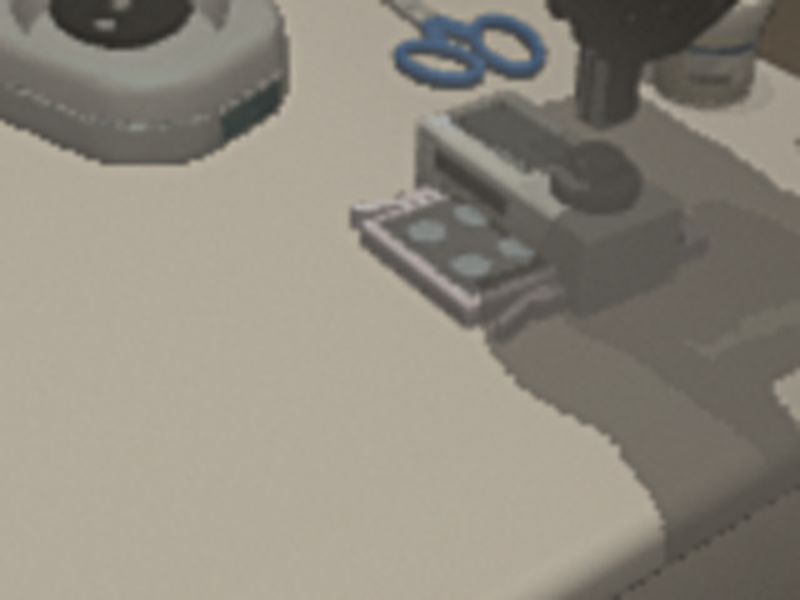

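apply_moves(
  plan=[
    {"tx": 0, "ty": 0, "tz": -4, "rx": 0, "ry": 0, "rz": 0, "jaw": -1},
    {"tx": 0, "ty": 0, "tz": -8, "rx": 0, "ry": 0, "rz": 0, "jaw": -1},
    {"tx": 0, "ty": 0, "tz": -12, "rx": 0, "ry": 0, "rz": 0, "jaw": -1},
    {"tx": 0, "ty": 0, "tz": -14, "rx": 0, "ry": 0, "rz": 0, "jaw": -1},
    {"tx": 0, "ty": 0, "tz": -14, "rx": 0, "ry": 0, "rz": 0, "jaw": -1},
  ],
)

```text
time_s: 16.55
position: [0.456, 0.0503, 0.0704]
tool_rot: [[0.094, 0.996, 0.006], [0.995, -0.094, 0.01], [0.011, 0.005, -1.0]]
ft_force: [-0.0, -0.3, 0.2]
grip_width: 0.0001
```

apply_moves(
  plan=[
    {"tx": 0, "ty": 0, "tz": -1.5, "rx": 0, "ry": 0, "rz": 0, "jaw": -1},
    {"tx": 0, "ty": 0, "tz": -3, "rx": 0, "ry": 0, "rz": 0, "jaw": -1},
  ],
)

```text
time_s: 16.75
position: [0.4561, 0.0503, 0.0674]
tool_rot: [[0.094, 0.996, 0.006], [0.995, -0.094, 0.01], [0.011, 0.005, -1.0]]
ft_force: [-0.8, -0.6, -0.5]
grip_width: 0.0003
```

apply_moves(
  plan=[
    {"tx": 0, "ty": 0, "tz": -1.5, "rx": 0, "ry": 0, "rz": 0, "jaw": -1},
    {"tx": 0, "ty": 0, "tz": -3, "rx": 0, "ry": 0, "rz": 0, "jaw": -1},
  ],
)

```text
time_s: 16.95
position: [0.4561, 0.0503, 0.0644]
tool_rot: [[0.094, 0.996, 0.007], [0.995, -0.095, 0.01], [0.011, 0.006, -1.0]]
ft_force: [-0.3, 0.2, 1.7]
grip_width: -0.0002
```

apply_moves(
  plan=[
    {"tx": 0, "ty": 0, "tz": -1, "rx": 0, "ry": 0, "rz": 0, "jaw": -1},
    {"tx": 0, "ty": 0, "tz": -2, "rx": 0, "ry": 0, "rz": 0, "jaw": -1},
  ],
)

```text
time_s: 17.15
position: [0.4561, 0.0502, 0.0624]
tool_rot: [[0.094, 0.996, 0.007], [0.995, -0.095, 0.01], [0.011, 0.006, -1.0]]
ft_force: [-0.1, 0.2, 2.8]
grip_width: 0.0
```

apply_moves(
  plan=[
    {"tx": 0, "ty": 0, "tz": -1, "rx": 0, "ry": 0, "rz": 0, "jaw": -1},
    {"tx": 0, "ty": 0, "tz": -2, "rx": 0, "ry": 0, "rz": 0, "jaw": -1},
  ],
)

```text
time_s: 17.35
position: [0.4562, 0.0503, 0.0607]
tool_rot: [[0.094, 0.996, 0.007], [0.995, -0.094, 0.01], [0.011, 0.006, -1.0]]
ft_force: [-5.1, 0.2, 18.7]
grip_width: -0.0
```

apply_moves(
  plan=[
    {"tx": 0, "ty": 0, "tz": -1, "rx": 0, "ry": 0, "rz": 0, "jaw": -1},
    {"tx": 0, "ty": 0, "tz": -2, "rx": 0, "ry": 0, "rz": 0, "jaw": -1},
  ],
)

```text
time_s: 17.55
position: [0.4563, 0.0502, 0.0604]
tool_rot: [[0.094, 0.996, 0.008], [0.996, -0.094, 0.01], [0.01, 0.007, -1.0]]
ft_force: [-9.9, 0.5, 37.2]
grip_width: -0.0002
```

apply_moves(
  plan=[
    {"tx": 0, "ty": 0, "tz": 5, "rx": 0, "ry": 0, "rz": 0, "jaw": -1},
    {"tx": 0, "ty": 0, "tz": 15, "rx": 0, "ry": 0, "rz": 0, "jaw": -1},
    {"tx": 0, "ty": 0, "tz": 40, "rx": 0, "ry": 0, "rz": 0, "jaw": -1},
    {"tx": 0, "ty": 0, "tz": 80, "rx": 0, "ry": 0, "rz": 0, "jaw": -1},
    {"tx": 0, "ty": 20, "tz": 120, "rx": 0, "ry": 0, "rz": 0, "jaw": -1},
    {"tx": 0, "ty": 60, "tz": 140, "rx": 0, "ry": 0, "rz": 0, "jaw": -1},
    {"tx": 0, "ty": 100, "tz": 150, "rx": 0, "ry": 0, "rz": 0, "jaw": -1},
    {"tx": 0, "ty": 140, "tz": 160, "rx": 0, "ry": 0, "rz": 0, "jaw": -1},
    {"tx": 0, "ty": 180, "tz": 160, "rx": 0, "ry": 0, "rz": 0, "jaw": -1},
    {"tx": 0, "ty": 220, "tz": 160, "rx": 0, "ry": 0, "rz": 0, "jaw": -1},
    {"tx": 0, "ty": 250, "tz": 160, "rx": 0, "ry": 0, "rz": 0, "jaw": -1},
    {"tx": 0, "ty": 250, "tz": 160, "rx": 0, "ry": 0, "rz": 0, "jaw": -1},
  ],
)

```text
time_s: 18.75
position: [0.4557, 0.3031, 0.2201]
tool_rot: [[0.09, 0.996, 0.008], [0.996, -0.09, 0.01], [0.011, 0.007, -1.0]]
ft_force: [-0.5, -0.5, 0.0]
grip_width: -0.0002
```

```bash
python3 - <<'E'
from rig import env
from h import *
for n in("scene","top"): snap(env,n,n+"15")
s=env.observe();print(s["time_s"],s["position"],s["ft_force"],s["qvel"].round(2))
b=cv2.imread("pics/scene15.png")[205:325,270:430]
cv2.imwrite("pics/c15.png",cv2.resize(b,None,fx=5,fy=5,interpolation=cv2.INTER_CUBIC))
b=cv2.imread("pics/top15.png")[228:308,340:420]
cv2.imwrite("pics/t15.png",cv2.convertScaleAbs(cv2.resize(b,None,fx=7,fy=7,interpolation=cv2.INTER_NEAREST),alpha=1.5))
a0=cv2.imread("pics/top0.png",0);a1=cv2.imread("pics/top15.png",0)
cv2.imwrite("pics/diff.png",cv2.absdiff(a0,a1)*3)
E
```

```text
18.85 [0.45607442 0.30039885 0.22018427] [ 0.57763805 -0.10534264 -0.37727422] [-1.79 -0.64  0.72 -0.03 -0.05 -0.01]
```

View pics/c15.png

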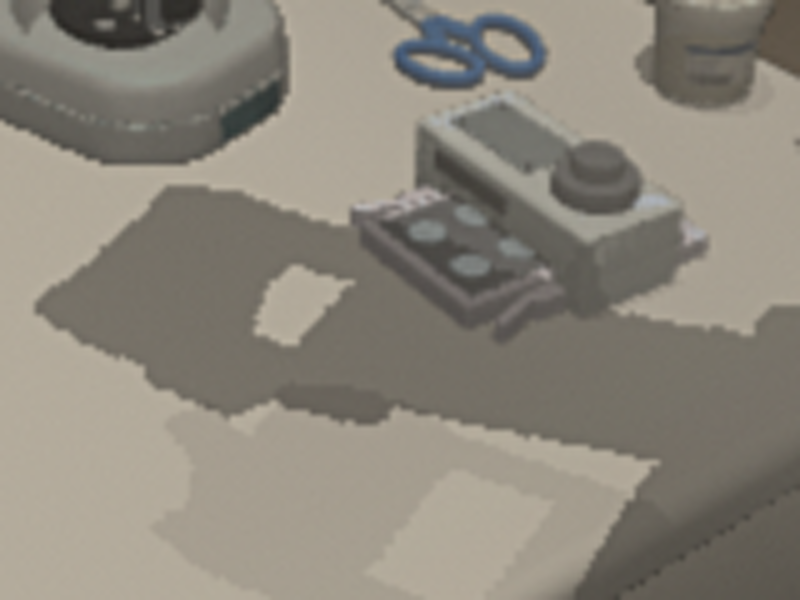

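View pics/t15.png

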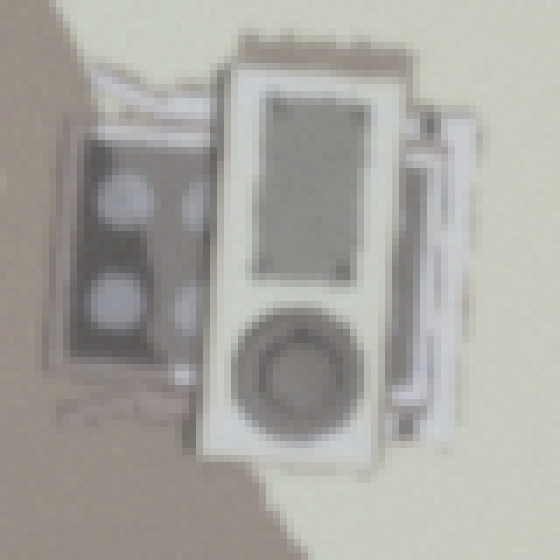

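View pics/diff.png

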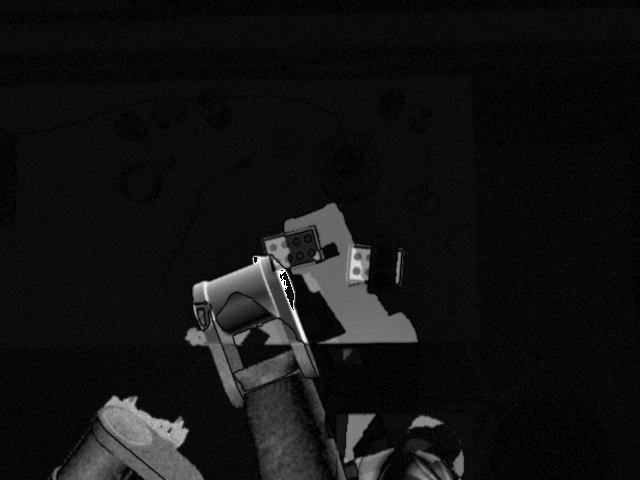

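```bash
python3 -c "
from rig import env
s=env.observe();print(s['time_s'],s['qvel'].round(2));print(env.close_job())"
```

```text
18.85 [-1.79 -0.64  0.72 -0.03 -0.05 -0.01]
the job is handed in; nothing more can be done
None
```

I slid the plate home against the end stop, then pressed and released the read button. The job was handed in at about 19 s, with the arm raised clear.

- **Plate:** I squared it to the lane with pushes on its sides and rear edge, then slid it under the bridge using the fingertips only. It stopped hard at about 15 N with two fingers. A second push with closed fingers off-centre stopped at 16 N, within about 0.3 mm of where the first push says a flush plate should be. The last top picture shows its front rim up against the stop. A faint grey line remains on one half, at the limit of what the camera can resolve, and I judged it not to be a gap.
- **Button:** The spring force built up to about 4 N at the end of roughly 6 mm of travel. The fingers then hit bottom at about 60.5 mm height, and I pressed on to 37 N. In the last scene picture the button is up again.
- **Other checks:** Comparing the top pictures before and after shows only the plate, the arm and its shadows changed. The arm's shadow lay close to the timer, so that spot is less clear. The first move call was refused, and nothing moved.
- **Camera differences:** The three cameras disagreed by up to about 5 mm in absolute position, so I averaged them and relied on contact force for the final fit.

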